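# Load the parts-washer basket with nuts from a shaken scoop and lock it

## Robot

A 6-joint arm with a two-finger parallel gripper is mounted at the origin on a cart in front of the work surface, level with it; the furniture and walls round the work are solid. World frame = base frame: x ahead of the robot, y to its left, z up, the work surface at z = 0. Lengths are in m, angles in rad, forces in N, time in s.
With the tool pointing down it reaches from about 0.35 to 1 m from the base axis. Payload 7.1 kg.
Tool frame: the origin (TCP) lies between the finger pads; the fingertips stand 22 mm ahead of it and the grasp point (between the pads) lies 3 mm ahead of it; z points along the fingers, y is the line along which they close (so a half turn about z gives the same grasp; the last joint's range is limited). The gripper opens to 85 mm and grips with 20 to 120 N. Pads are 22 mm wide; open, the fingers measure 114 mm over their backs; the gripper's body (76 mm by 85 mm) begins 54 mm behind the grasp point. The pads swing forward as they close: fully open they stand 13 mm farther back than shut.
Start: joints at [-1.221, 0.423, 1.63, -0, 1.089, -0.019], TCP at [0.225, -0.583, 0.253] pointing down, gripper open.
Joint ranges: [-3, 3], [-0.9, 2.11], [0.09, 2.58], [-1.31, 4.45], [0.11, 2.69], [-2.54, 2.54]. Speed limits (rad/s): [2.39, 2.39, 3.01, 3.14, 3.14, 3.14].

## Interface

Orientations are given as a rotation vector (axis times angle).
In Python, from rig import manip gives the robot as it stands. The module is installed in compiled form; this text tells all that it offers. Calls block until the motion is done:
- manip.move_to(position, orientation): joint-space move of the TCP to a pose.
- manip.servo_line(position, orientation=None, rate=0.15): straight line of the TCP; orientation=None keeps the orientation; rate is the mean speed in m/s.
- manip.set_joints(angles): joint-space move.
- manip.command_gripper(opening, f_grip=None): finger opening in m; f_grip is the grip in N (None keeps the last); returns when the fingers have stopped.
- manip.hold(seconds).
- manip.solve_ik(position, orientation): joint angles nearest the present ones, or None.
- manip.camera(name): name is "scene" or "top"; returns a dict with "image" (480x640x3 uint8, red, green, blue), "fx", "fy", "cx", "cy" (pixels), "cam_to_world" (4x4, takes a point from camera to world coordinates). Camera axes: x right, y down, z forward; pixel columns grow to the right and rows downward; lengths in m; the calibration is good to about 2 mm. A picture is of the moment at which its call begins. There is no depth.
A pose or a line that the arm cannot do raises manip.IKError and nothing moves.
- manip.sign_off(): hands the job in; it is judged then, once.
Readings, each from a call of its own:
- manip.get_time(): time.
- manip.get_joint_positions(): joint angles.
- manip.get_joint_vel(): joint speeds.
- manip.get_tau(): joint torques, N m.
- manip.get_position(): TCP position.
- manip.get_ee_rot(): TCP orientation.
- manip.get_contact_force(): force on the tool from outside, world axes, zero at the start.
- manip.get_torque(): the same for the moment, N m.
- manip.get_width(): finger opening in m.
- manip.get_grip_force(): force on a finger pad.
Only numpy, scipy, OpenCV 4.12 (cv2) and the standard library are available. Lean on these libraries where they do the work, as an engineer would, in place of code of your own. Each camera call takes 0.05 s, during which the arm holds its last target. There are 200 camera calls.

## Task

Shake the six brass nuts out of the scoop into the parts-washer basket, spread so that every one of its four compartments gets at least one, without touching the nuts with the fingers. Set the empty scoop down upright on the bench, then swing the basket's lid fully shut and turn the turnbutton square in over the lid's edge to lock it. Leave the other things on the bench alone.

Things in the scene. Friction and masses are not known exactly. Their poses are not given: they have to be found in the camera images.
- basket: Parts-washer basket of steel wire mesh, open at the top, fixed on the bench. Outside 172 (its x) x 152 (y) x 38 mm high to the rim. Origin: centre of its underside, on the bench; z up. Its mesh lid is hinged along the +y side; the turnbutton sits outside the middle of the -y side.
- basket_floor (a point): Middle of the basket's inner floor, 8 mm above the bench, where two mesh dividers cross: one along the basket's x axis, one along y, 3 mm thick, tops 34 mm above the bench. They make four compartments of 81 x 71 mm, centred at (+-42, +-37) mm in the basket's x, y.
- lid (a joint): Hinge of the mesh lid, rad: 0 = shut, flat on the rim (top 42 mm above the bench); grows as it opens; about 1.8 at the start, leaning back past upright; stop at 1.95. Hinge friction only 0.05 N m: the 0.14 kg lid stays put near upright, and falls once swung in past about 1.1. The flat panel is 4 mm thick, 172 mm along the hinge, 152 mm from hinge to free edge.
- lid_hinge (a point): Middle of the lid's hinge line, which runs along the basket's x axis; at (0, 78, 40) mm in the basket's frame.
- lid_edge (a point): Middle of the lid's free edge, 150 mm from the hinge line.
- turnbutton (a joint): Turn of the turnbutton about the vertical, rad: 0 = its arm points along the basket's +x, clear of the lid (about so at the start); grows anticlockwise seen from above; pi/2 (stop at 1.571) = its arm points along the basket's +y, 21 mm in over the shut lid's edge. Friction holds it where it is left (0.06 N m, about 2 N at the tab).
- button_pivot (a point): Top of the turnbutton's pivot, at (0, -89, 52.5) mm in the basket's frame. The steel arm is 12 mm wide and 3.5 mm thick, its top 48 mm above the bench, and reaches 34 mm from the pivot.
- thumb_tab (a point): Top middle of the thumb tab that stands up on the turnbutton's arm: 14 mm long along the arm, 8 mm thick, top 63.5 mm above the bench, its middle 27 mm from the pivot.
- scoop: Narrow hand scoop of sheet aluminium, 220 g, loose, with six nuts in it. Origin: middle of its underside. Its straight trough runs along x, open at the top and at the mouth, x = -66 mm; closed back at x = +76 mm. 32 mm wide inside, 36 outside; floor top at z = 3 mm; walls 30 mm high, 16 mm at the mouth.
- grip_bar (a point): Middle of the scoop's black grip bar, at (8, 0, 62) mm in the scoop's frame. The bar lies along the scoop's x: 72 mm long, 12 mm thick (y), 16 mm high, with 24 mm free under it down to the trough's rim; its two straps stand 36 mm either side of this point.
- scoop_mouth (a point): Middle of the edge of the scoop's floor at the mouth. The nuts lie in a staggered row from the back wall to about 15 mm short of it. They slide at a tilt of 27 to 35 degrees (friction coefficient 0.5 to 0.7): tipped that far they all rush out; shaken briskly along the trough at about 15 degrees they creep 5 to 15 mm a stroke, drop off one or two at a time, and stay when the shaking stops.
- nut_1: One of six like brass hexagon nuts, 19 mm across flats, 22 mm across corners, 11 mm high, about 20 g. Origin: centre of one flat face; z along its bore.
- nut_2: One of six like brass hexagon nuts, 19 mm across flats, 22 mm across corners, 11 mm high, about 20 g. Origin: centre of one flat face; z along its bore.
- nut_3: One of six like brass hexagon nuts, 19 mm across flats, 22 mm across corners, 11 mm high, about 20 g. Origin: centre of one flat face; z along its bore.
- nut_4: One of six like brass hexagon nuts, 19 mm across flats, 22 mm across corners, 11 mm high, about 20 g. Origin: centre of one flat face; z along its bore.
- nut_5: One of six like brass hexagon nuts, 19 mm across flats, 22 mm across corners, 11 mm high, about 20 g. Origin: centre of one flat face; z along its bore.
- nut_6: One of six like brass hexagon nuts, 19 mm across flats, 22 mm across corners, 11 mm high, about 20 g. Origin: centre of one flat face; z along its bore.
- tape_1: Roll of black tape, 62 mm across, 19 mm high, flat on the bench; bystander, to be left alone. Origin near the middle of its underside.
- spanner_13: Combination spanner, 178 mm long, flat; bystander, to be left alone. Origin near the middle of its underside.
- hex_key_1: Hexagon key, 93 mm long, flat; bystander, to be left alone. Origin near the middle of its underside.
- pen_1: Marker pen, 135 mm long, 16 mm thick, flat; bystander, to be left alone. Origin near the middle of its underside.
Not all that is in view belongs to the job. There is more than one size of the scoop; the job needs the smaller.

How it is judged:
On the way, in this order (a step that is already met when the one before it is completed fails the run):
1. all six nuts lie in the basket, at least one in each of the four compartments (x of nut_1 in the frame of basket between -0.083 and 0.083 m and y of nut_1 in the frame of basket between -0.073 and 0.073 m and z of nut_1 in the frame of basket between 0 and 0.038 m and x of nut_2 in the frame of basket between -0.083 and 0.083 m and y of nut_2 in the frame of basket between -0.073 and 0.073 m and z of nut_2 in the frame of basket between 0 and 0.038 m and x of nut_3 in the frame of basket between -0.083 and 0.083 m and y of nut_3 in the frame of basket between -0.073 and 0.073 m and z of nut_3 in the frame of basket between 0 and 0.038 m and x of nut_4 in the frame of basket between -0.083 and 0.083 m and y of nut_4 in the frame of basket between -0.073 and 0.073 m and z of nut_4 in the frame of basket between 0 and 0.038 m and x of nut_5 in the frame of basket between -0.083 and 0.083 m and y of nut_5 in the frame of basket between -0.073 and 0.073 m and z of nut_5 in the frame of basket between 0 and 0.038 m and x of nut_6 in the frame of basket between -0.083 and 0.083 m and y of nut_6 in the frame of basket between -0.073 and 0.073 m and z of nut_6 in the frame of basket between 0 and 0.038 m and ((x of nut_1 in the frame of basket above 0 m and y of nut_1 in the frame of basket above 0 m) or (x of nut_2 in the frame of basket above 0 m and y of nut_2 in the frame of basket above 0 m) or (x of nut_3 in the frame of basket above 0 m and y of nut_3 in the frame of basket above 0 m) or (x of nut_4 in the frame of basket above 0 m and y of nut_4 in the frame of basket above 0 m) or (x of nut_5 in the frame of basket above 0 m and y of nut_5 in the frame of basket above 0 m) or (x of nut_6 in the frame of basket above 0 m and y of nut_6 in the frame of basket above 0 m)) and ((x of nut_1 in the frame of basket above 0 m and y of nut_1 in the frame of basket below 0 m) or (x of nut_2 in the frame of basket above 0 m and y of nut_2 in the frame of basket below 0 m) or (x of nut_3 in the frame of basket above 0 m and y of nut_3 in the frame of basket below 0 m) or (x of nut_4 in the frame of basket above 0 m and y of nut_4 in the frame of basket below 0 m) or (x of nut_5 in the frame of basket above 0 m and y of nut_5 in the frame of basket below 0 m) or (x of nut_6 in the frame of basket above 0 m and y of nut_6 in the frame of basket below 0 m)) and ((x of nut_1 in the frame of basket below 0 m and y of nut_1 in the frame of basket above 0 m) or (x of nut_2 in the frame of basket below 0 m and y of nut_2 in the frame of basket above 0 m) or (x of nut_3 in the frame of basket below 0 m and y of nut_3 in the frame of basket above 0 m) or (x of nut_4 in the frame of basket below 0 m and y of nut_4 in the frame of basket above 0 m) or (x of nut_5 in the frame of basket below 0 m and y of nut_5 in the frame of basket above 0 m) or (x of nut_6 in the frame of basket below 0 m and y of nut_6 in the frame of basket above 0 m)) and ((x of nut_1 in the frame of basket below 0 m and y of nut_1 in the frame of basket below 0 m) or (x of nut_2 in the frame of basket below 0 m and y of nut_2 in the frame of basket below 0 m) or (x of nut_3 in the frame of basket below 0 m and y of nut_3 in the frame of basket below 0 m) or (x of nut_4 in the frame of basket below 0 m and y of nut_4 in the frame of basket below 0 m) or (x of nut_5 in the frame of basket below 0 m and y of nut_5 in the frame of basket below 0 m) or (x of nut_6 in the frame of basket below 0 m and y of nut_6 in the frame of basket below 0 m)) and linear speed of each of nut_1, nut_2, nut_3, nut_4, nut_5, nut_6 below 0.03 m/s), for 0.2 s.
2. the empty scoop stands upright on the bench, let go (angle between scoop's own z axis and vertical below 0.15 rad and height (world z) of scoop between -0.01 and 0.01 m and linear speed of scoop below 0.02 m/s and contact force between the fingers and scoop below 0.5 N), for 0.2 s.
3. the lid is fully shut (value of joint lid below 0.04 rad), for 0.2 s.
4. the turnbutton is turned in over the lid (value of joint turnbutton above 1.35 rad), for 0.2 s.
At the end, for the whole second after the job is handed in: All six nuts rest inside the basket below its rim, at least one in each compartment; lid shut to within 0.04 rad (6 mm at its edge); turnbutton at 1.35 rad or more (square over the lid to 13 degrees); scoop upright (0.15 rad), still, on the bench (all of step 1 and angle between scoop's own z axis and vertical below 0.15 rad and height (world z) of scoop between -0.01 and 0.01 m and linear speed of scoop below 0.02 m/s and value of joint lid below 0.04 rad and value of joint turnbutton above 1.35 rad); the robot touches nothing.
It fails at once if the fingers touch a nut (contact force between the fingers and nut_1 above 0.5 N or contact force between the fingers and nut_2 above 0.5 N or contact force between the fingers and nut_3 above 0.5 N or contact force between the fingers and nut_4 above 0.5 N or contact force between the fingers and nut_5 above 0.5 N or contact force between the fingers and nut_6 above 0.5 N).
It fails at once if another thing on the bench is moved by more than 30 mm (distance of any of tape_1, spanner_13, hex_key_1, pen_1 from where it was at the start of the episode above 0.03 m).
It also fails if it takes over 72 s, if anything falls off the work surface, if the arm or the gripper's body presses on something with over 40 N, if the wrist force passes 120 N, or if a joint passes its speed limit or range.

## Working session

There is one attempt and no reset: what is moved stays moved. The work goes in short steps, each a Python script; the robot and the scene stay as the last script left them, time stands still between calls to the robot, and variables do not carry over. Pictures are saved under pics/ and viewed, at most 10 in all, crops included, and the job is handed in when it is done.

```bash
mkdir -p pics
python3 - <<'E'
from rig import manip
import cv2,numpy as np
for n in("top","scene"):
    c=manip.camera(n); cv2.imwrite(f"pics/{n}0.png",c["image"][...,::-1])
    print(n,c["fx"],c["fy"],c["cx"],c["cy"],np.round(c["cam_to_world"],4).tolist())
print(manip.get_time(),manip.get_ee_rot(),manip.get_width())
E
```

```text
top 506.3598184146006 506.3598184146006 318.24178952002154 248.36716110070782 [[0.0101, -0.9838, 0.1791, 0.3128], [-0.9999, -0.0092, 0.006, -0.134], [-0.0042, -0.1792, -0.9838, 1.3964], [0.0, 0.0, 0.0, 1.0]]
scene 442.98696151476275 442.98696151476275 314.1508131577698 240.81503162324728 [[0.8163, -0.271, 0.5101, -0.1052], [-0.5771, -0.4203, 0.7002, -1.0437], [0.0246, -0.866, -0.4995, 0.7222], [0.0, 0.0, 0.0, 1.0]]
0.1 [-3.08700055e+00 -5.75811955e-01  3.34026140e-04] 0.08528292693552589
```

View pics/top0.png

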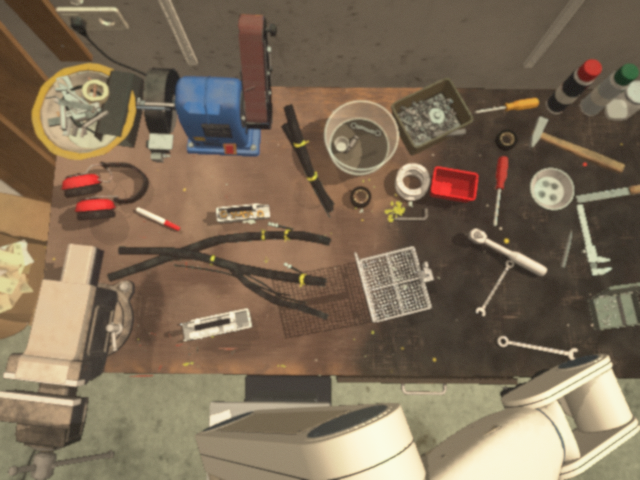

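View pics/scene0.png

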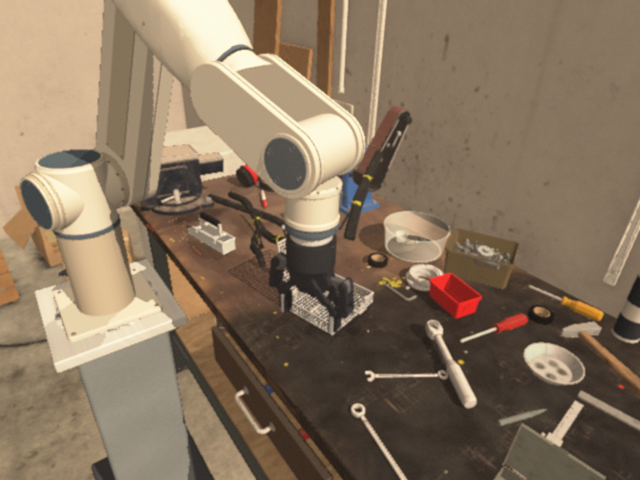

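Run:
```python
import cv2,numpy as np
im=cv2.imread("pics/top0.png")
a=cv2.resize(im[195:345,175:275],(400,600),interpolation=3)
b=cv2.resize(im[235:335,340:440],(400,400),interpolation=3)
o=np.zeros((600,800,3),np.uint8);o[:,:400]=a;o[:400,400:]=b
cv2.imwrite("pics/crop0.png",o)
```

```text
(no output)
```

View pics/crop0.png

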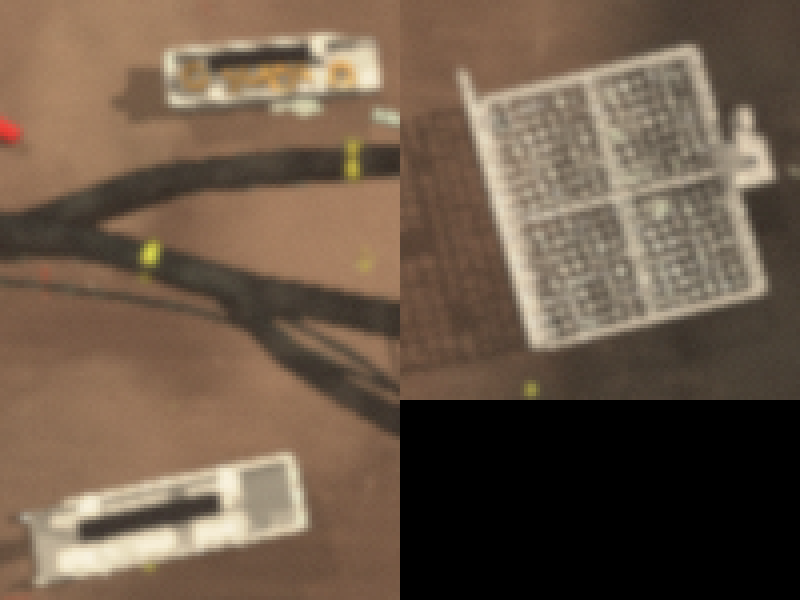

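```bash
cat > h.py <<'E'
from rig import manip
import cv2,numpy as np
from scipy.spatial.transform import Rotation as R
def ray(c,px,z):
    d=c["cam_to_world"][:3,:3]@np.array([(px[0]-c["cx"])/c["fx"],(px[1]-c["cy"])/c["fy"],1]);o=c["cam_to_world"][:3,3]
    return o+d*(z-o[2])/d[2]
def proj(c,p):
    q=np.linalg.inv(c["cam_to_world"])@np.r_[p,1]; return np.array([c["fx"]*q[0]/q[2]+c["cx"],c["fy"]*q[1]/q[2]+c["cy"]])
E
python3 - <<'E'
from h import *
c=manip.camera("top");im=c["image"];g=cv2.cvtColor(im,cv2.COLOR_RGB2GRAY);hsv=cv2.cvtColor(im,cv2.COLOR_RGB2HSV)
# scoop: bright outline, dark bar inside
m=np.zeros_like(g);m[200:224,212:273]=(g[200:224,212:273]>135)*255
k=cv2.morphologyEx(m,cv2.MORPH_CLOSE,np.ones((9,9)))
cs=max(cv2.findContours(k,0,2)[0],key=cv2.contourArea)
r=cv2.minAreaRect(cs);print("rim rect",r)
B=[ray(c,p,.030) for p in cv2.boxPoints(r)];print(np.round(B,4).tolist())
print("sides",[np.linalg.norm(B[i]-B[i-1]).round(4) for i in range(4)], "mid",np.mean(B,0).round(4))
d=np.zeros_like(g);d[203:216,214:257]=((g<70)&(hsv[...,1]<120))[203:216,214:257]*255
d=cv2.morphologyEx(d,cv2.MORPH_OPEN,np.ones((2,2)))
cb=max(cv2.findContours(d,0,2)[0],key=cv2.contourArea);rb=cv2.minAreaRect(cb);print("bar",rb)
Bb=[ray(c,p,.070) for p in cv2.boxPoints(rb)];print([np.linalg.norm(Bb[i]-Bb[i-1]).round(4) for i in range(4)],np.mean(Bb,0).round(4))
e=sorted(Bb,key=lambda p:p[1]);ax=(e[2]+e[3]-e[0]-e[1])/2;print("bar yaw",np.degrees(np.arctan2(ax[1],ax[0])))
# basket corners
P=[(414.5,246.75),(431.5,308),(373.25,321.75),(360,260)]
W=np.array([ray(c,p,.038) for p in P]);print(W.round(4).tolist(),[np.linalg.norm(W[i]-W[i-1]).round(4) for i in range(4)],W.mean(0))
# rim fit: right edge (-y side) and top/bottom edges from bright mask
m=np.zeros_like(g);m[240:326,366:434]=(g[240:326,366:434]>120)*255
k=cv2.morphologyEx(m,cv2.MORPH_CLOSE,np.ones((7,7)));k=cv2.morphologyEx(k,cv2.MORPH_OPEN,np.ones((21,21)))
cs=max(cv2.findContours(k,0,2)[0],key=cv2.contourArea);r=cv2.minAreaRect(cs);print("basket rect",r,cv2.boxPoints(r).tolist())
E
```

```text
rim rect ((241.99888610839844, 212.52377319335938), (60.93096160888672, 20.738407135009766), 2.726310968399048)
[[0.6347, 0.1722, 0.03], [0.694, 0.1723, 0.03], [0.6872, 0.002, 0.03], [0.628, 0.0032, 0.03]]
sides [np.float64(0.1691), np.float64(0.0594), np.float64(0.1704), np.float64(0.0593)] mid [0.661  0.0874 0.03  ]
bar ((240.45057678222656, 209.9809112548828), (2.2280139923095703, 23.180824279785156), 84.5596694946289)
[np.float64(0.0062), np.float64(0.0625), np.float64(0.0062), np.float64(0.0625)] [0.6577 0.0853 0.07  ]
bar yaw 96.13402220068308
[[0.567, -0.3881, 0.038], [0.4013, -0.4294, 0.038], [0.3634, -0.2738, 0.038], [0.529, -0.2394, 0.038]] [np.float64(0.1535), np.float64(0.1708), np.float64(0.1602), np.float64(0.1692)] [ 0.46517987 -0.33265833  0.038     ]
basket rect ((396.0, 284.0), (67.99998474121094, 59.99999237060547), 90.0) [[366.0, 250.0], [426.0, 250.0], [426.0, 318.0], [366.0, 318.0]]
```

Run:
```python
from h import *
manip.set_joints([0.6,0.2,1.6,0,1.3,-0.019]); print(manip.get_time(),manip.get_position())
c=manip.camera("top");s=manip.camera("scene");np.save("pics/t.npy",c);np.save("pics/s.npy",s)
a=cv2.resize(c["image"][195:230,205:285],(800,350),interpolation=2)
p=proj(s,[.66,.085,.03]);q=proj(s,[.466,-.335,.09]);print(p,q)
p=p.astype(int);q=q.astype(int)
b=cv2.resize(s["image"][p[1]-30:p[1]+20,p[0]-45:p[0]+35],(400,250),interpolation=2)
d=cv2.resize(s["image"][q[1]-65:q[1]+60,q[0]-100:q[0]+100],(400,250),interpolation=2)
print("origins",p-[45,30],q-[100,65])
cv2.imwrite("pics/c1.png",np.vstack([a,np.hstack([b,d])])[...,::-1])
```

```text
3.5083 [0.47075353 0.33570374 0.39975073]
[301.42524285 216.91601728] [330.88194612 278.86618949]
origins [256 186] [230 213]
```

View pics/c1.png

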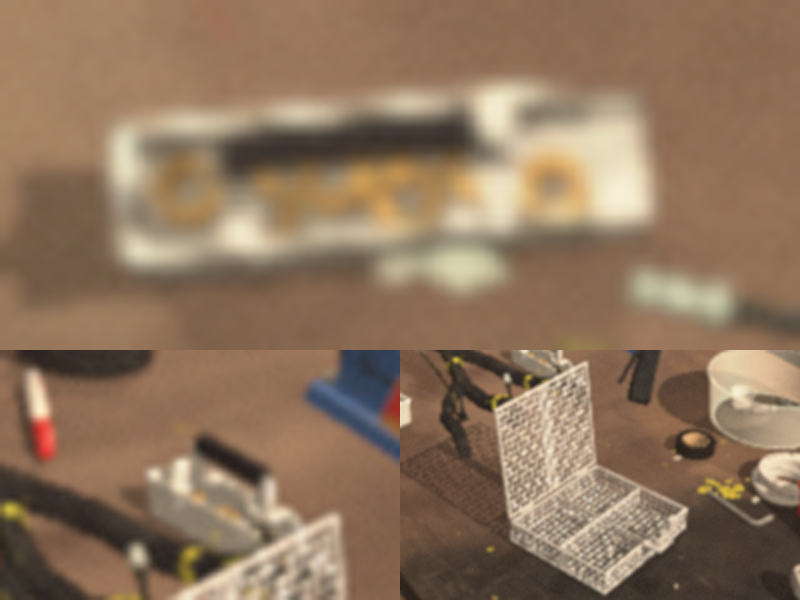

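Run:
```python
from h import *
c=np.load("pics/t.npy",allow_pickle=True).item();s=np.load("pics/s.npy",allow_pickle=True).item()
b=ray(c,(239.9,209.0),.066);print("bar",b,"scene proj at z=.062:",proj(s,[b[0],b[1],.062]),"seen (303,207.5)")
# trough: back edge mid & mouth mid
k=ray(c,(216.3,214.2),.030);m=ray(c,(270,211),.016);print(k,m,np.linalg.norm((k-m)[:2]),"yaw",np.degrees(np.arctan2(*(k-m)[[1,0]])))
u=(k-m)[:2]/np.linalg.norm((k-m)[:2]);print("bar from trough",k[:2]-u*(.078-.008))
ax=R.from_euler("z",14,degrees=True).as_matrix();o=np.array([.4658,-.3350,0])
for n,p in dict(pivot=(0,-.089,.0525),tab=(.027,-.089,.0635),c1=(.086,-.076,.038),c2=(-.086,-.076,.038),c3=(-.086,.076,.038),div=(0,0,.034)).items():
    w=o+ax@np.array(p);print(n,w.round(4),proj(c,w).round(1),proj(s,w).round(1))
# IK feasibility: tool pose from scoop yaw & tilt
def tool(yaw,tilt,flip):  # yaw of scoop +x; tilt: mouth down
    S=R.from_euler("z",yaw,degrees=True)*R.from_euler("y",tilt,degrees=True)  # +y rot: +x -> -z ; so mouth down needs negative? mouth=-x goes up for +
    return (S*R.from_euler("x",180,degrees=True)*R.from_euler("z",180*flip,degrees=True))
for f in(0,1):
    print(f,"pick",manip.solve_ik([b[0],b[1],.065],tool(94.5,0,f).as_rotvec()))
    for yaw in(14,194):
        S=R.from_euler("z",yaw,degrees=True)*R.from_euler("y",-15,degrees=True)
        for bx,by in((42,33),(-42,33),(42,-37),(-42,-37)):
            mouth=o+ax@np.array([bx/1e3,by/1e3,.06]); g=mouth+S.apply([.074,0,.059])
            q=manip.solve_ik(g,tool(yaw,-15,f).as_rotvec());print(f,yaw,bx,by,g.round(3),None if q is None else np.round(q,2))
```

```text
bar [0.66146629 0.08756611 0.066     ] scene proj at z=.062: [301.45959707 208.15796392] seen (303,207.5)
[0.65541523 0.15863223 0.03      ] [0.66954128 0.01104306 0.016     ] 0.14826364747801027 yaw 95.46724020004922
bar from trough [0.66208459 0.08895067]
pivot [ 0.4873 -0.4214  0.0525] [428.7 275.2] [358.8 306. ]
tab [ 0.5135 -0.4148  0.0635] [426.8 264.9] [365.5 297.3]
c1 [ 0.5676 -0.3879  0.038 ] [414.4 246.5] [373.7 292.9]
c2 [ 0.4007 -0.4295  0.038 ] [431.6 308.2] [332.1 325.7]
c3 [ 0.364  -0.2821  0.038 ] [376.4 321.6] [285.  298.5]
div [ 0.4658 -0.335   0.034 ] [395.4 283.7] [329.9 296.9]
0 pick [ 1.13780844e-01  7.19711326e-01  1.61652633e+00 -4.44089210e-16
  8.05355002e-01  3.52410277e-02]
0 14 42 33 [ 0.553 -0.279  0.136] [-0.57  0.52  1.84  0.32  0.63  0.51]
0 14 -42 33 [ 0.472 -0.3    0.136] [-0.69  0.45  1.96  0.38  0.6   0.34]
0 14 42 -37 [ 0.57  -0.347  0.136] [-0.65  0.58  1.72  0.32  0.71  0.45]
0 14 -42 -37 [ 0.489 -0.367  0.136] [-0.76  0.52  1.83  0.36  0.68  0.3 ]
0 194 42 33 [ 0.444 -0.306  0.136] [-0.53  0.54  1.79 -0.22  1.01 -2.21]
0 194 -42 33 [ 0.363 -0.327  0.136] [-0.64  0.48  1.92 -0.25  0.93 -2.29]
0 194 42 -37 [ 0.461 -0.374  0.136] [-0.61  0.6   1.67 -0.23  1.06 -2.3 ]
0 194 -42 -37 [ 0.379 -0.395  0.136] [-0.72  0.54  1.79 -0.26  0.98 -2.37]
1 pick None
1 14 42 33 [ 0.553 -0.279  0.136] None
1 14 -42 33 [ 0.472 -0.3    0.136] None
1 14 42 -37 [ 0.57  -0.347  0.136] None
1 14 -42 -37 [ 0.489 -0.367  0.136] None
1 194 42 33 [ 0.444 -0.306  0.136] [-0.53  0.54  1.79 -0.22  1.01  0.93]
1 194 -42 33 [ 0.363 -0.327  0.136] [-0.64  0.48  1.92 -0.25  0.93  0.85]
1 194 42 -37 [ 0.461 -0.374  0.136] [-0.61  0.6   1.67 -0.23  1.06  0.85]
1 194 -42 -37 [ 0.379 -0.395  0.136] [-0.72  0.54  1.79 -0.26  0.98  0.77]
```

```bash
cat >> h.py <<'E'
O=np.array([.4658,-.3350,0]);BY=14.0;AX=R.from_euler("z",BY,degrees=True)
BAR=np.array([.6617,.0882]);YAW=95.0
def tool(yaw,tilt):  # yaw of scoop +x (deg); tilt>0 = mouth down
    return (R.from_euler("z",yaw,degrees=True)*R.from_euler("y",-tilt,degrees=True)*R.from_euler("x",180,degrees=True)).as_rotvec()
def grip_for_mouth(bx,by,z,tilt,yaw=BY):  # TCP so that scoop_mouth (floor edge) is at basket (bx,by) mm, world z
    S=R.from_euler("z",yaw,degrees=True)*R.from_euler("y",-tilt,degrees=True)
    return O+AX.apply([bx/1e3,by/1e3,0])+[0,0,z]+S.apply([.074,0,.065-.003])
def wz(n=8,dt=.02):
    f=[]
    for _ in range(n): manip.hold(dt);f.append(manip.get_contact_force()[2])
    return np.mean(f),np.std(f)
E
python3 - <<'E'
from h import *
t=tool(YAW,0)
manip.command_gripper(.085,100)
manip.move_to([*BAR,.16],t);print(wz())
manip.servo_line([*BAR,.065],rate=.12)
manip.command_gripper(0.0,100);print("w",manip.get_width(),manip.get_grip_force(),manip.get_position(),manip.get_time())
manip.servo_line([*BAR,.15],rate=.1);print(wz(),manip.get_contact_force(),manip.get_torque())
manip.servo_line([*BAR,.32],tool(YAW,-5),rate=.2);print(manip.get_time(),manip.get_position(),manip.get_width(),wz())
E
```

```text
(np.float64(0.42104856982242167), np.float64(0.4968687773057563))
w 0.010146828976531637 97.43288040161133 [0.66189294 0.08821268 0.06520543] 7.0333
(np.float64(-3.7241942639129895), np.float64(0.7470846002878146)) [-0.12115799 -0.53585317 -3.79597982] [ 0.00959308  0.02920048 -0.03224367]
9.1667 [0.66089435 0.0880562  0.3184565 ] 0.010128573839630608 (np.float64(-3.6630087365118364), np.float64(0.6371086852292899))
```

Run:
```python
from h import *
f=np.array([manip.get_contact_force()[2] for _ in range(400)]);print("same-time std",f.std(),f.mean(),manip.get_time())
g=grip_for_mouth(40,30,.06,12)
manip.servo_line([g[0],g[1],.32],tool(BY,-5),rate=.25);print(manip.get_time())
manip.servo_line(g,tool(BY,10),rate=.15);print(manip.get_time(),manip.get_position(),g)
c=manip.camera("top");s=manip.camera("scene")
np.save("pics/t2.npy",c);np.save("pics/s2.npy",s)
a=cv2.resize(c["image"][225:345,330:450],(400,400),interpolation=3)
b=cv2.resize(s["image"][230:350,270:390],(400,400),interpolation=3)
cv2.imwrite("pics/c2.png",np.hstack([a,b])[...,::-1])
f=np.array([manip.get_contact_force()[2] for _ in range(400)]);print(f.std(),f.mean())
```

```text
same-time std 4.440892098500626e-16 -2.5785488984949283 9.3
10.9917
12.3667 [ 0.55577245 -0.28202938  0.13688339] [ 0.55507939 -0.28182174  0.13603062]
0.0 -2.780230595059844
```

View pics/c2.png

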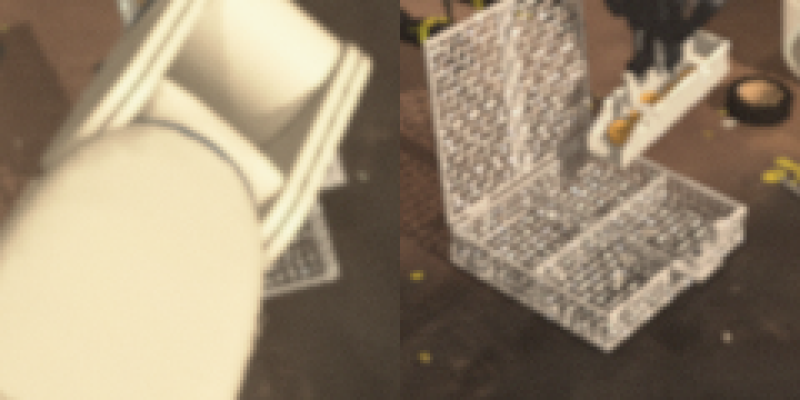

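```bash
cat >> h.py <<'E'
def orange(im):
    h=cv2.cvtColor(im,cv2.COLOR_RGB2HSV); return ((h[...,0]>9)&(h[...,0]<24)&(h[...,1]>125)&(h[...,2]>85)).astype(np.uint8)
def counts(s=None):
    s=s or manip.camera("scene");m=orange(s["image"]);out={}
    for sx in(1,-1):
        for sy in(1,-1):
            P=[proj(s,O+AX.apply([sx*a/1e3,sy*b/1e3,.012])) for a,b in((2,2),(82,2),(82,72),(2,72))]
            k=np.zeros_like(m);cv2.fillPoly(k,[np.int32(np.round(P))],1);out[(sx,sy)]=int((k&m).sum())
    x,y=proj(s,O+[0,0,.06]);tot=int(m[int(y)-60:int(y)+60,int(x)-60:int(x)+70].sum())
    return out,tot,s
def shake(bx,by,z,tilt,amp=.015,rate=.15,maxn=10,stop=None):
    g=grip_for_mouth(bx,by,z,tilt);t=tool(BY,tilt);S=R.from_euler("z",BY,degrees=True)*R.from_euler("y",-tilt,degrees=True)
    manip.servo_line(g,t,rate=.15);o,tot,_=counts();print("start",o,tot,manip.get_time())
    for i in range(maxn):
        manip.servo_line(g+S.apply([amp,0,0]),rate=rate);manip.servo_line(g,rate=rate)
        n,tot,s=counts();print(i,n,tot,round(manip.get_time(),2))
        if stop and stop(o,n): manip.hold(.15);n,tot,s=counts();print("stop",n,tot);break
    cv2.imwrite("pics/last.png",cv2.resize(s["image"][230:350,270:390],(600,600),interpolation=3)[...,::-1]);return n
E
python3 - <<'E'
from h import *
shake(40,30,.05,15,maxn=4,stop=lambda o,n:n[1,1]-o[1,1]>12)
E
```

```text
start {(1, 1): 0, (1, -1): 0, (-1, 1): 0, (-1, -1): 0} 285 12.8
0 {(1, 1): 26, (1, -1): 0, (-1, 1): 0, (-1, -1): 0} 304 13.35
stop {(1, 1): 2, (1, -1): 0, (-1, 1): 0, (-1, -1): 0} 285
```

View pics/last.png

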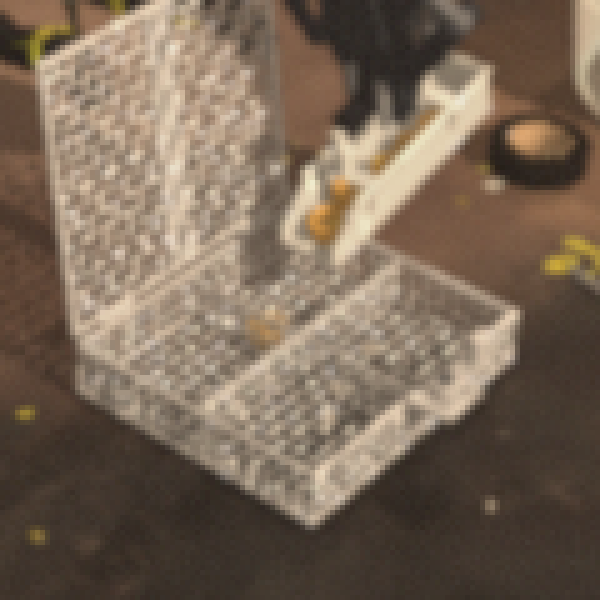

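Run:
```python
from h import *
_,_,s=counts();h=cv2.cvtColor(s["image"],cv2.COLOR_RGB2HSV)
for z in(.012,.02,.036):
    w=ray(s,(323.6,294.8),z);print(z,w,AX.inv().apply(w-O)*1e3)
print(h[293:298,318:330].tolist())
print(manip.get_position(),grip_for_mouth(40,30,.05,15),manip.get_torque())
```

```text
0.012 [ 0.47576721 -0.29572563  0.012     ] [19.17247421 35.69646592 12.        ]
0.02 [ 0.46922236 -0.30415184  0.02      ] [10.78354374 29.10389417 20.        ]
0.036 [ 0.45613265 -0.32100426  0.036     ] [-5.99431719 15.91875067 36.        ]
[[[15, 59, 142], [16, 75, 152], [15, 87, 155], [17, 83, 154], [17, 81, 169], [16, 87, 188], [16, 86, 192], [16, 99, 180], [16, 93, 179], [16, 77, 176], [15, 63, 145], [14, 64, 116]], [[15, 60, 140], [16, 94, 157], [16, 117, 168], [17, 107, 165], [17, 97, 165], [17, 87, 164], [15, 79, 162], [16, 84, 169], [16, 84, 179], [16, 83, 166], [15, 66, 136], [15, 59, 122]], [[15, 58, 146], [16, 84, 161], [16, 113, 162], [16, 116, 160], [16, 121, 166], [16, 105, 158], [16, 89, 149], [17, 86, 154], [16, 76, 167], [16, 68, 164], [15, 61, 155], [14, 58, 149]], [[15, 61, 133], [16, 79, 148], [16, 92, 144], [16, 103, 151], [16, 131, 168], [16, 125, 179], [16, 110, 172], [16, 108, 168], [15, 82, 165], [16, 60, 162], [16, 57, 166], [16, 57, 179]], [[15, 70, 117], [15, 80, 130], [16, 94, 136], [16, 94, 144], [16, 111, 156], [17, 110, 171], [16, 110, 170], [16, 118, 164], [15, 83, 163], [15, 58, 179], [16, 55, 196], [16, 56, 205]]]
[ 0.55148047 -0.28284572  0.12920332] [ 0.55113934 -0.2828041   0.12904001] [-0.07233327  0.27430106  0.04668374]
```

```bash
cat >> h.py <<'E'
def diffs(s0,s1):
    a,b=[cv2.cvtColor(cv2.GaussianBlur(x["image"],(5,5),0),cv2.COLOR_RGB2HSV).astype(int) for x in(s0,s1)]
    m=((b[...,1]-a[...,1]>18)&(b[...,0]>9)&(b[...,0]<24)).astype(np.uint8);out={}
    for sx in(1,-1):
        for sy in(1,-1):
            P=[proj(s0,O+AX.apply([sx*x/1e3,sy*y/1e3,.012])) for x,y in((2,2),(82,2),(82,72),(2,72))]
            k=np.zeros_like(m);cv2.fillPoly(k,[np.int32(np.round(P))],1);out[(sx,sy)]=int((k&m).sum())
    return out
def shake2(bx,by,z,tilt,key,amp=.015,rate=.15,maxn=6,thr=15,go=.12):
    g=grip_for_mouth(bx,by,z,tilt);t=tool(BY,tilt);S=R.from_euler("z",BY,degrees=True)*R.from_euler("y",-tilt,degrees=True)
    p0=manip.camera("scene");manip.servo_line(g,t,rate=go);manip.hold(.1);s0=manip.camera("scene");print("move",diffs(p0,s0),round(manip.get_time(),2))
    for i in range(maxn):
        manip.servo_line(g+S.apply([amp,0,0]),rate=rate);manip.servo_line(g,rate=rate);manip.hold(.12)
        s=manip.camera("scene");d=diffs(s0,s);print(i,d,counts(s)[1],round(manip.get_time(),2))
        if d[key]>thr: break
    cv2.imwrite("pics/last_%d.png"%(manip.get_time()*10),cv2.resize(s["image"][230:350,270:390],(600,600),interpolation=3)[...,::-1])
E
python3 - <<'E'
from h import *
shake2(48,-36,.05,14,(1,-1),amp=.012,maxn=4)
E
ls pics
```

```text
move {(1, 1): 0, (1, -1): 0, (-1, 1): 0, (-1, -1): 0} 14.51
0 {(1, 1): 0, (1, -1): 70, (-1, 1): 0, (-1, -1): 0} 294 15.18
c1.png
c2.png
crop0.png
last.png
last_151.png
s.npy
s2.npy
scene0.png
t.npy
t2.npy
top0.png
```

View pics/last_151.png

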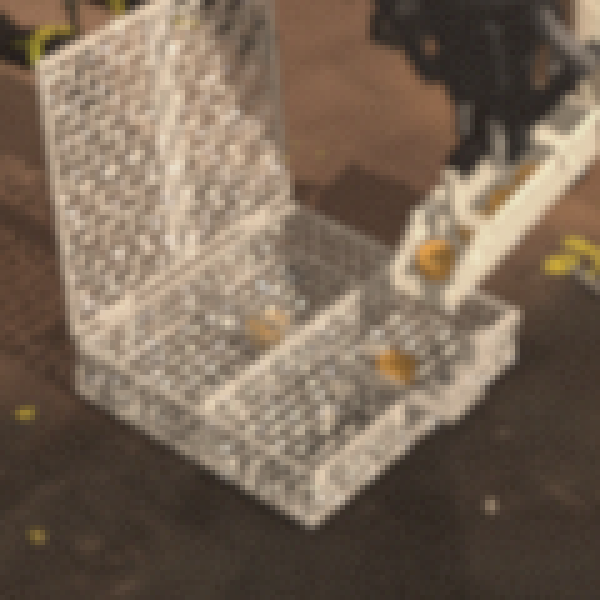

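```bash
python3 - <<'E'
from h import *
s=manip.camera("scene");p=AX.inv().apply(ray(s,(349.4,302.6),.014)-O)*1e3;print(p)
if p[0]>6: shake2(-24,-36,.05,14,(-1,-1),amp=.012,maxn=4)
E
ls -t pics|head -1
```

```text
[ 36.64837441 -36.42058465  14.        ]
move {(1, 1): 79, (1, -1): 32, (-1, 1): 0, (-1, -1): 0} 16.18
0 {(1, 1): 31, (1, -1): 6, (-1, 1): 0, (-1, -1): 79} 315 16.84
last_168.png
```

```bash
python3 - <<'E'
from h import *
shake2(-24,31,.05,14,(-1,1),amp=.012,maxn=4)
E
cp $(ls -t pics/last_*|head -1) pics/d4.png
```

```text
move {(1, 1): 22, (1, -1): 15, (-1, 1): 0, (-1, -1): 0} 17.75
0 {(1, 1): 43, (1, -1): 0, (-1, 1): 0, (-1, -1): 0} 335 18.42
1 {(1, 1): 13, (1, -1): 0, (-1, 1): 55, (-1, -1): 0} 342 19.08
```

View pics/d4.png

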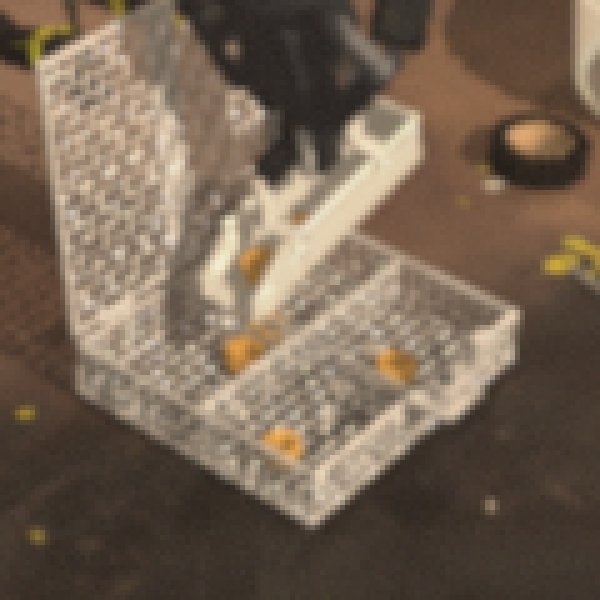

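```bash
python3 - <<'E'
from h import *
s=manip.camera("scene")
for q in((318,300.6),(326.8,318.6)):
    for z in(.014,.019):print(AX.inv().apply(ray(s,q,z)-O)*1e3)
shake2(-38,31,.05,16,(-1,1),amp=.014,maxn=4)
E
cp $(ls -t pics/last_*|head -1) pics/d5.png
```

```text
[-11.93197739  28.87072421  14.        ]
[-16.97025189  24.78692358  19.        ]
[-51.99739959 -33.46943061  14.        ]
[-56.75279002 -37.11307522  19.        ]
move {(1, 1): 33, (1, -1): 0, (-1, 1): 0, (-1, -1): 0} 19.62
0 {(1, 1): 3, (1, -1): 0, (-1, 1): 64, (-1, -1): 0} 364 20.29
```

```bash
python3 - <<'E'
from h import *
shake2(-36,31,.05,20,(-1,1),amp=.014,maxn=6,thr=25)
E
cp $(ls -t pics/last_*|head -1) pics/d6.png
```

```text
move {(1, 1): 0, (1, -1): 0, (-1, 1): 0, (-1, -1): 0} 20.77
0 {(1, 1): 0, (1, -1): 0, (-1, 1): 71, (-1, -1): 0} 390 21.44
```

View pics/d6.png

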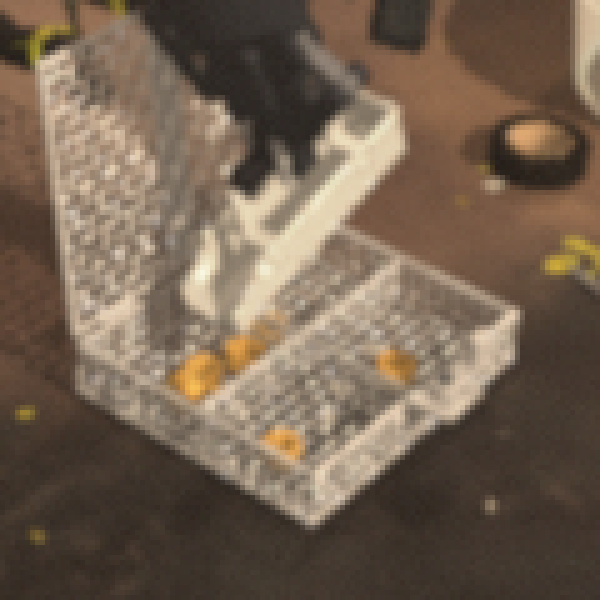

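Run:
```python
from h import *
p=manip.get_position();manip.servo_line([p[0],p[1],.20],rate=.2);manip.servo_line([p[0],p[1],.32],tool(BY,0),rate=.25)
manip.servo_line([*BAR,.30],tool(YAW,0),rate=.3)
manip.servo_line([*BAR,.085],tool(YAW,0),rate=.2);print(manip.get_position(),wz())
for z in np.arange(.078,.0615,-.002):
    manip.servo_line([*BAR,z],rate=.04);f=wz(5)[0]
    if f>0.5: break
print("z",z,f);manip.command_gripper(.05,20);manip.hold(.2)
manip.servo_line([*BAR,.20],rate=.2);print(manip.get_time(),wz())
for yaw in(BY-76,BY+90,BY+180,BY-180-90):
    print(yaw,[manip.solve_ik(O+AX.apply(q),tool(yaw,0)) is not None for q in((0,.165,.172),(0,.165,.25),(0,0,.172),(.03,-.11,.077),(.03,-.06,.077))])
c=manip.camera("top");cv2.imwrite("pics/p1.png",cv2.resize(c["image"][190:240,200:290],(720,400),interpolation=2)[...,::-1])
```

```text
[0.66267962 0.08820528 0.08633487] (np.float64(-1.9933253872829084), np.float64(0.6062956364585755))
z 0.06399999999999999 5.557011103344296
29.8833 (np.float64(-0.20975732289194746), np.float64(0.5960843163404724))
-62.0 [True, True, True, True, True]
104.0 [True, True, True, True, True]
194.0 [True, True, True, True, True]
-256.0 [True, True, True, True, True]
```

Run:
```python
from h import *
t=tool(BY+90,0);W=lambda x,y,z:O+AX.apply([x,y,z])
manip.command_gripper(0.0,60)
manip.move_to(W(0,.17,.27),t);manip.servo_line(W(0,.17,.170),rate=.2)
print(manip.get_time(),manip.get_contact_force())
manip.servo_line(W(0,.09,.170),rate=.12);print(manip.get_contact_force())
manip.servo_line(W(0,.0,.170),rate=.12);print(manip.get_contact_force(),manip.get_time())
manip.hold(.3)
manip.servo_line(W(0,-.05,.12),rate=.2)
for z in np.arange(.08,.059,-.003):
    manip.servo_line(W(0,-.055,z),rate=.06);f=wz(4)[0]
    if f>4: break
print("press",z,f,manip.get_position()[2],manip.get_time())
manip.servo_line(W(0,-.055,.12),rate=.2)
manip.move_to(W(.035,-.125,.14),t)
c=manip.camera("top");s=manip.camera("scene")
a=cv2.resize(c["image"][195:345,205:445],(480,300),interpolation=3);b=cv2.resize(s["image"][180:360,250:410],(320,360),interpolation=3)
d=cv2.resize(c["image"][195:230,205:285],(480,210),interpolation=2)
o=np.zeros((510,800,3),np.uint8);o[:300,:480]=a;o[300:,:480]=d;o[:360,480:]=b
cv2.imwrite("pics/lid.png",o[...,::-1]);print(manip.get_time())
```

```text
32.5917 [-0.72357865 -0.68764996  0.03982713]
[ 0.56422924  0.33821285 -0.48322476]
[ 0.11482709 -0.3539829   0.11150394] 34.3083
press 0.061999999999999986 16.50436384564536 0.06381136541165484 37.9
38.8583
```

View pics/lid.png

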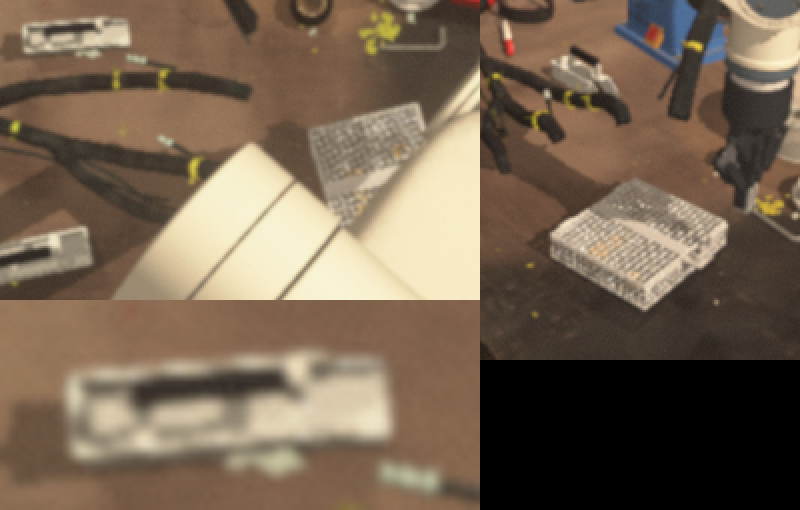

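Run:
```python
from h import *
r,off=.027,.015
def pose(th):
    c,s=np.cos(th),np.sin(th);q=np.array([0,-.089,0])+r*np.array([c,s,0])-off*np.array([-s,c,0])
    return O+AX.apply([q[0],q[1],.0765]),tool(BY+90+np.degrees(th),0)
def favg(th):
    F=[]
    for _ in range(6): manip.hold(.02);F.append(manip.get_contact_force())
    F=AX.inv().apply(np.mean(F,0));return -(F[0]*-np.sin(th)+F[1]*np.cos(th)),F
p,t=pose(-.35);manip.servo_line([p[0],p[1],.12],t,rate=.15);manip.servo_line(p,t,rate=.1)
b,F0=favg(0);print("base",F0)
for th in list(np.arange(-.2,1.45,.15))+list(np.arange(1.45,1.8,.04)):
    p,t=pose(th);manip.servo_line(p,t,rate=.08);f,F=favg(th);print(round(th,2),round(f,2),np.round(F-F0,1))
    if f>8 or np.linalg.norm(F-F0)>20: break
print(manip.get_time(),manip.get_position(),p)
```

```text
base [-0.04704983 -0.131958    0.21085348]
-0.2 -0.21 [ 0.3  0.3 -0.1]
-0.05 0.09 [ 0.1  0.  -0.5]
0.1 -0.26 [-0.   0.4  0. ]
0.25 1.38 [ 1.1 -1.  -0.3]
0.4 0.71 [ 0.6 -0.4  0.2]
0.55 0.68 [ 0.8 -0.2  0.3]
0.7 0.89 [ 0.9 -0.3  0.3]
0.85 0.77 [ 0.3 -0.8  0. ]
1.0 1.11 [ 1.  -0.5 -0.5]
1.15 1.43 [ 1.1 -1.1  0.2]
1.3 1.56 [ 1.4 -0.8 -0.1]
1.45 1.58 [ 1.6 -0.6  0.2]
1.49 3.2 [ 3.2 -0.9 -0.8]
1.53 6.12 [ 6.1 -1.2 -2. ]
1.57 10.2 [10.2 -1.1 -3.9]
45.8917 [ 0.49737618 -0.39159388  0.07671564] [ 0.49537734 -0.3915359   0.0765    ]
```

Run:
```python
from h import *
p=manip.get_position();b=p+AX.apply([.012,0,0]);manip.servo_line(b,rate=.08);manip.servo_line([b[0],b[1],.2],rate=.2)
manip.set_joints([0.6,0.2,1.6,0,1.3,-0.019]);manip.hold(.3)
s0=np.load("pics/s.npy",allow_pickle=True).item();s1=manip.camera("scene");t0=np.load("pics/t.npy",allow_pickle=True).item();t1=manip.camera("top")
for n,a,c in(("scene",s0,s1),("top",t0,t1)):
    for k,th in(("old",0),("new",np.pi/2),("60deg",1.05)):
        u,v=np.round(proj(c,O+AX.apply([.027*np.cos(th),-.089+.027*np.sin(th),.0635]))).astype(int)
        print(n,k,(u,v),*[cv2.cvtColor(x["image"],cv2.COLOR_RGB2GRAY)[v-2:v+3,u-2:u+3].mean().round(0) for x in(a,c)])
# orange under the lid seen from top; scoop/bystanders change
d=cv2.absdiff(*[cv2.GaussianBlur(x["image"],(5,5),0) for x in(t0,t1)]).max(2)>40
print([ (cv2.boundingRect(x)) for x in cv2.findContours(d.astype(np.uint8),0,2)[0] if cv2.contourArea(x)>8])
g=cv2.cvtColor(t1["image"],cv2.COLOR_RGB2GRAY)[262:294:2,404:436:2];print(g)
print(manip.get_time(),manip.get_contact_force())
```

```text
scene old (np.int64(366), np.int64(297)) 185.0 202.0
scene new (np.int64(350), np.int64(298)) 148.0 168.0
scene 60deg (np.int64(355), np.int64(296)) 137.0 168.0
top old (np.int64(427), np.int64(265)) 145.0 68.0
top new (np.int64(420), np.int64(277)) 137.0 203.0
top 60deg (np.int64(420), np.int64(272)) 141.0 190.0
[(386, 304, 11, 8), (409, 293, 15, 14), (85, 280, 10, 11), (99, 277, 4, 8), (378, 269, 5, 8), (82, 263, 4, 4), (423, 262, 6, 8), (375, 258, 11, 8), (355, 253, 20, 69), (369, 252, 56, 52), (79, 247, 15, 18), (231, 211, 13, 7), (220, 211, 7, 7), (257, 210, 7, 7), (245, 210, 8, 8)]
[[160 157 175 167 160 151 186 161  72  69  84  76  69  64  67  68]
 [164 163 147 165 163 174 175 190  89  68  75  69  65  65  67  69]
 [165 169 155 164 160 153 181 210 124  68  64  65  65  66  65  71]
 [166 145 173 151 169 165 160 200 155  73  75  91  99  94  69  66]
 [165 141 156 166 167 173 164 177 183 150 162 204 205 173  83  64]
 [158 169 177 180 166 164 165 159 201 216 210 214 212 192 107  68]
 [169 169 162 161 168 168 166 195 205 210 200 161 159 201 134  72]
 [152 158 175 194 189 180 180 210 220 222 206 164 169 206 170  77]
 [212 206 177 167 164 153 150 189 188 195 188 194 201 209 190  93]
 [222 211 186 184 193 185 170 186 172 176 196 196 189 154 125  75]
 [220 220 219 217 204 191 164 156 131 166 159 106  81  69  60  59]
 [206 202 178 170 142 146 165 128 166 174 169  75  57  56  60  56]
 [178 172 149 161 183 148 150 144 166 177 199 107  54  55  53  53]
 [197 164 158 172 161 165 149 165 170 159 192 137  57  56  52  56]
 [144 158 148 163 165 168 143 147 145 161 183 165  66  53  51  56]
 [177 144 150 129 147 160 158 157 138 166 170 188  89  57  56  54]]
50.0417 [ 0.23424806 -0.68939264  0.26099792]
```

```bash
python3 -c "
from rig import manip
print(manip.sign_off())"
```

```text
the job is handed in; nothing more can be done
None
```

I handed the job in at about 50 s: camera and force checks showed all six nuts in the basket with every compartment filled, the empty scoop upright on the bench, the lid shut and the turnbutton turned in to its stop, though the hand-in returned no verdict.

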